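# Square a glaze tile in the corner, then set it on the banding wheel

## Task

Slide the blue glazed tile along the plywood squaring board, without lifting it, until it sits snugly in the corner against both dark wooden rails. Then pick it up from the corner and set it down flat in the middle of the round banding wheel, without dropping it. Leave the green tile where it lies.

Things in the scene. Friction and masses are not known exactly. Their poses are not given: they have to be found in the camera images.
- blue_tile: flat loose test tile, 45 (x) x 100 (y) x 15 (z) mm, 80 to 155 g, terracotta with blue glaze on top except for a bare strip at its -y end; origin at the centre of its underside, z up. It starts lying on the squaring board, some 70 to 120 mm out from the corner seat, turned up to 25 degrees from it. Push it low, near the board.
- squaring_board: fixed plywood board, 200 x 260 x 12 mm; origin at the centre of its underside. Dark rails, 13 mm wide, tops at z = 28 mm, form a corner at its far left (+x, +y). Far rail: inner face x = +85 mm, from y = +115 to +7 mm, with a finger gap from y = +93 to +37 mm, behind the middle of a seated tile. Side rail: inner face y = +115 mm, from x = +30 to +85 mm.
- corner_seat (a point): the point on the board's top face, at (62.5, 65, 12) mm in the board's frame, where the origin of the blue tile lies when the tile touches the far rail with its long edge and the side rail with its short end; axes as the board's (a seated tile's long axis lies along y, either end first)
- wheel_centre (a point): centre of the upper face of the banding wheel, a fixed round white turntable about 300 mm across that does not turn here; z up; the tile's underside comes to rest at this height
- green_tile: a tile like the blue one but with green glaze, lying on the table at the left; not to be disturbed

How it is judged:
By the outcome, as a careful person would: the job done as asked, in the order asked, and still so for the second after the job is handed in, with the robot touching nothing.
It also fails if it takes over 53 s, if anything falls off the work surface, if the arm or the gripper's body presses on something with over 40 N, if the wrist force passes 120 N, or if a joint passes its speed limit or range.

## Robot

A 6-joint arm with a two-finger parallel gripper is mounted at the origin on a cart in front of the work surface, level with it; the furniture and walls round the work are solid. World frame = base frame: x ahead of the robot, y to its left, z up, the work surface at z = 0. Lengths are in mm, angles in rad, forces in N, time in s.
With the tool pointing down it reaches from about 275 to 750 mm from the base axis. Payload 10.2 kg.
Tool frame: the origin (TCP) lies at the very end of the fingers, on their centre line; the grasp point (between the pads) lies 19 mm behind it; z points along the fingers, y is the line along which they close (so a half turn about z gives the same grasp; the last joint's range is limited). The gripper opens to 85 mm and grips with 20 to 120 N. Pads are 22 mm wide; open, the fingers measure 114 mm over their backs; the gripper's body (76 mm by 85 mm) begins 54 mm behind the grasp point. The pads swing forward as they close: fully open they stand 13 mm farther back than shut.
Start: joints at [-1.335, 0.313, 1.498, -0, 1.331, -0.223], TCP at [232.497, -470.719, 231.294] pointing down, gripper open.
Joint ranges: [-2.94, 2.94], [-0.97, 2.17], [0.19, 2.56], [-1.23, 4.37], [0.02, 3.11], [-2.88, 2.88]. Speed limits (rad/s): [2.39, 2.39, 3.01, 3.14, 3.14, 3.14].

## Interface

Orientations are given as a unit quaternion [w, x, y, z].
In Python, from rig import ctrl gives the robot as it stands.
- The arm moves only by the tool step_arm, never from a script. Its argument "increments" is a list of rows, each a list of 3 entries, a list of its own where there are three numbers: the shift along the tool's x, y, z in cm, then the turn, a rotation vector about the tool's x, y, z in degrees, then the opening in per cent of the stroke, from 0 (shut) to 100 (fully open). A call has 1 to 8 rows; each row is the pose to reach, as a shift and turn from the pose commanded when the call began, along the tool's axes at that moment; what a row does not reach only later rows make up. A row lasts 1/8 s, in which the tool goes at most 62.5 mm and 10.7 degrees, less where a joint would pass 70% of its speed; a pose out of reach is approached as far as the arm can. A call with a gripper value outside its range is refused whole. The fingers move at their own pace and stop on an object; "squeeze" is the grip in N (left out, the last holds). Time passes only in rows, so rows that repeat a pose let the fingers close. It gives the time, the measured TCP pose, the force, the opening and the grip force at its end, in the units of the state.
- ctrl.sense(): the state, without advancing time (a new reading comes with each control period).
- ctrl.capture(name): name is "scene" or "top"; returns a dict with "img" (400x640x3 uint8, red, green, blue), "fx", "fy", "cx", "cy" (pixels), "k1" (the pictures are not rectified: a ray, as slopes to the right and down, at radius r is drawn at 1 + k1 r^2 times it, then the intrinsics apply), "extrinsics" (4x4, takes a point from camera to world coordinates). Camera axes: x right, y down, z forward; pixel columns grow to the right and rows downward; lengths in mm; the calibration is good to about 2 mm. A picture is of the moment at which its call begins. There is no depth.
- ctrl.finish_job(): hands the job in; it is judged then, once.
The state is a dict: "time_s": time; "joints": joint angles; "dq": joint speeds; "tau": joint torques, N m; "eef_pos": TCP position; "ee_rot": TCP orientation; "force": force on the tool from outside, world axes, zero at the start; "wrist_torque": the same for the moment, N m; "grip_width": opening from 0.0 (shut) to 1.0 (fully open); "grip_force": force on a finger pad.
Only numpy, scipy, OpenCV 4.12 (cv2) and the standard library are available. Lean on these libraries where they do the work, as an engineer would, in place of code of your own. Each camera call takes 0.05 s, during which the arm holds its last target. There are 200 camera calls.

## Working session

There is one attempt and no reset: what is moved stays moved. The work goes in short steps, Python scripts to look and compute and a tool call to move; the robot and the scene stay as the last step left them, time stands still between calls to the robot, and variables do not carry over. Pictures are saved under pics/ and viewed, at most 11 in all, crops included, and the job is handed in when it is done.

Besides the shell and the picture viewer there is one more tool, called after ">>>" in YAML: its name, and indented under it one key for each argument. step_arm: Moves the arm, as the interface text tells. Its arguments: {"type":"object","properties":{"increments":{"type":"array"},"squeeze":{"type":"number"}},"required":["increments"]}

```bash
mkdir -p pics; ls; cat > h.py <<'E'
import numpy as np, cv2
from rig import ctrl
def cap(n,save=None):
    c=ctrl.capture(n); 
    if save: cv2.imwrite('pics/'+save,np.ascontiguousarray(c['img'][:,:,::-1]))
    return c
def KD(c): return np.array([[c['fx'],0,c['cx']],[0,c['fy'],c['cy']],[0,0,1.]]),np.array([c['k1'],0,0,0.])
def ray(c,px):
    K,D=KD(c); u=cv2.undistortPoints(np.array(px,float).reshape(-1,1,2),K,D).reshape(-1,2)
    E=np.array(c['extrinsics']); return E[:3,3],np.c_[u,np.ones(len(u))]@E[:3,:3].T
def onz(c,px,z):
    o,d=ray(c,px); return o+d*((z-o[2])/d[:,2])[:,None]
def proj(c,P):
    K,D=KD(c); M=np.linalg.inv(np.array(c['extrinsics']))
    return cv2.projectPoints(np.array(P,float).reshape(-1,1,3),cv2.Rodrigues(M[:3,:3])[0],M[:3,3],K,D)[0].reshape(-1,2)
E
python3 - <<'E'
from h import *
for n in('scene','top'):
    c=cap(n,n+'0.png'); print(n,c['fx'],c['k1'],np.round(c['extrinsics'],3).tolist())
s=ctrl.sense(); print(s)
E
```

```text
pics
scene 389.1888821462646 -0.008902210512786396 [[-0.533, -0.605, 0.591, -57.243], [-0.846, 0.398, -0.356, 427.626], [-0.021, -0.69, -0.724, 712.732], [0.0, 0.0, 0.0, 1.0]]
top 464.0654275369591 -0.07434150755390945 [[-0.023, -0.974, 0.225, 198.34], [-1.0, 0.022, -0.005, 80.297], [0.0, -0.225, -0.974, 1403.535], [0.0, 0.0, 0.0, 1.0]]
{'time_s': 0.1, 'joints': array([-1.33542218e+00,  3.13357060e-01,  1.49836425e+00,  9.25553938e-06,
        1.33097355e+00, -2.23372753e-01]), 'dq': array([-0.00051225,  0.00036958, -0.00090259, -0.00068495,  0.00086587,
       -0.00196355]), 'tau': array([ 2.59788205e-03, -4.12896681e+01, -2.60141373e+01, -1.72624532e-04,
        3.04480578e-03,  2.72837019e-05]), 'eef_pos': array([ 232.43330231, -470.4929008 ,  230.81004011]), 'ee_rot': array([-5.51121560e-04,  9.73809146e-01,  2.27366321e-01,  1.18764417e-06]), 'force': array([-0.62569568,  0.68702265,  0.14137393]), 'wrist_torque': array([ 0.06344611, -0.00522616, -0.00545735]), 'grip_force': 0.0, 'grip_width': 1.001005299586423}
```

View pics/top0.png

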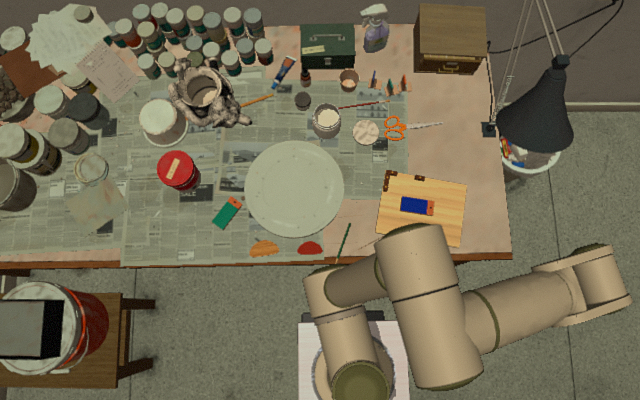

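View pics/scene0.png

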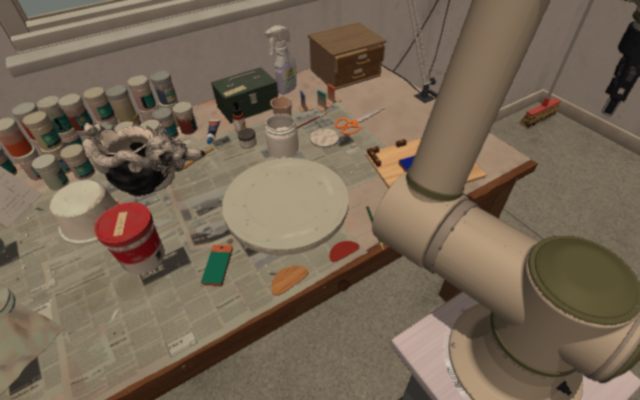

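The top view shows the board at about (380–466, 171–246), with rails at its upper left. The blue tile is near (417, 206) with its bare end to the right, the wheel centre is near (294, 188), and the green tile is near (227, 213). In the scene view the arm partly hides the board, and the wheel is at about (286, 203).

```bash
cat >> h.py <<'E'
def big(m):
    cs,_=cv2.findContours(m.astype(np.uint8),cv2.RETR_EXTERNAL,cv2.CHAIN_APPROX_NONE)
    return max(cs,key=cv2.contourArea).reshape(-1,2)
def rect(P):  # min-area rectangle of xy points: centre, long, short, angle of long axis from +y (deg)
    b=cv2.boxPoints(cv2.minAreaRect(P[:,:2].astype(np.float32))); e=b[1]-b[0]; f=b[2]-b[1]
    l,s=(e,f) if np.hypot(*e)>np.hypot(*f) else (f,e)
    if l[1]<0:l=-l
    return b.mean(0),np.hypot(*l),np.hypot(*s),np.degrees(np.arctan2(-l[0],l[1])),b
E
python3 - <<'E'
from h import *
c=cap('top'); im=c['img']; hsv=cv2.cvtColor(im,cv2.COLOR_RGB2HSV)
crop=im[160:260,370:480]; cv2.imwrite('pics/crop1.png',cv2.resize(crop,None,fx=5,fy=5,interpolation=cv2.INTER_CUBIC)[:,:,::-1])
for p in((440,190),(410,206),(431,208),(384,182),(400,175),(290,190),(240,190),(470,180)): print(p,hsv[p[1],p[0]])
H,S,V=[hsv[:,:,i].astype(int) for i in range(3)]
roi=np.zeros(H.shape,bool); roi[165:255,370:475]=1
b=big(roi&(H>100)&(H<130)&(S>120)); r=rect(onz(c,b,27)); print('blue',[np.round(x,1) for x in r])
bd=big(roi&(H>10)&(H<25)&(S>90)&(V>120)); r=rect(onz(c,cv2.convexHull(bd.astype(np.int32)).reshape(-1,2),12)); print('board',[np.round(x,1) for x in r])
E
```

```text
(440, 190) [ 18 135 202]
(410, 206) [112 231 118]
(431, 208) [  9 179 135]
(384, 182) [ 17 161  87]
(400, 175) [ 18 141 203]
(290, 190) [ 32  44 168]
(240, 190) [40 45 51]
(470, 180) [ 16  86 164]
blue [array([ 489.3, -200.3], dtype=float32), np.float32(76.6), np.float32(42.8), np.float32(-10.5), array([[ 461.2, -234. ],
       [ 503.3, -241.8],
       [ 517.3, -166.5],
       [ 475.2, -158.7]], dtype=float32)]
board [array([ 482.6, -227.9], dtype=float32), np.float32(263.2), np.float32(202.3), np.float32(-12.2), array([[ 355.9, -335.2],
       [ 553.7, -377.9],
       [ 609.3, -120.6],
       [ 411.5,  -77.9]], dtype=float32)]
```

View pics/crop1.png

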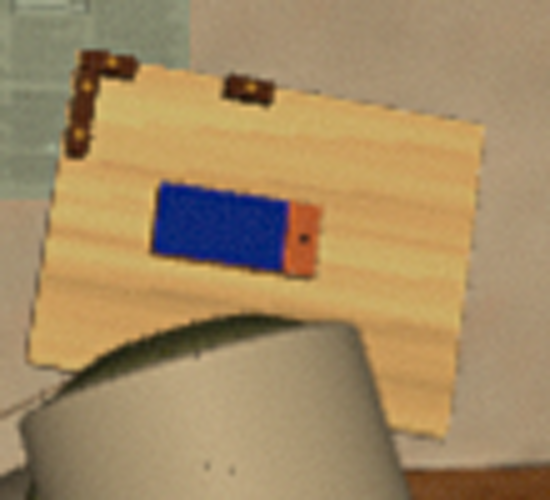

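The crop shows the board outline clearly: the corner rails are upper left, the finger gap is in the far rail, and the tile lies almost parallel to the board. The 263 × 202 mm fit matches the given size. Next I'll measure the wheel from both views and the full tile outline.

```bash
python3 - <<'E'
from h import *
from scipy.optimize import brentq
c=cap('top'); im=c['img']; hsv=cv2.cvtColor(im,cv2.COLOR_RGB2HSV); H,S,V=[hsv[:,:,i].astype(int) for i in range(3)]
roi=np.zeros(H.shape,bool); roi[190:222,390:445]=1
m=roi&(((H>100)&(H<130)&(S>120))|((H<13)&(S>150)))
r=rect(onz(c,big(m),27)); print('tile',[np.round(x,1) for x in r])
q=cap('scene'); print(q['img'][205,[225,230,286,340,345]].tolist(), im[188,[244,250,294,340,344,348]].tolist())
def disc(k,box):
    h=cv2.cvtColor(k['img'],cv2.COLOR_RGB2HSV).astype(int); m=np.zeros(h.shape[:2],np.uint8)
    x0,y0,x1,y1=box; g=cv2.GaussianBlur(k['img'],(3,3),0)[y0:y1,x0:x1]
    lab=np.abs(cv2.cvtColor(g,cv2.COLOR_RGB2HSV).astype(int)-h[(y0+y1)//2,(x0+x1)//2])
    m[y0:y1,x0:x1]=(lab[:,:,0]<8)&(lab[:,:,1]<30)&(lab[:,:,2]<40)
    m=cv2.morphologyEx(m,cv2.MORPH_OPEN,np.ones((5,5),np.uint8)); return cv2.convexHull(big(m)).reshape(-1,2),m
A,ma=disc(c,(238,135,350,243)); B,mb=disc(q,(215,150,357,256))
o=np.vstack([c['img'][130:250,230:360],255*np.repeat(ma[130:250,230:360,None],3,2)]); o2=np.vstack([q['img'][140:260,210:360],255*np.repeat(mb[140:260,210:360,None],3,2)])
cv2.imwrite('pics/w.png',cv2.resize(np.hstack([o,o2]),None,fx=2,fy=2)[:,:,::-1])
for h in(20,40,60,80):
    for n,k,P in(('top',c,A),('scene',q,B)):
        W=onz(k,P,h)[:,:2].astype(np.float32); e=cv2.fitEllipse(W); print(h,n,np.round(e[0],1),np.round(e[1],1))
E
```

```text
tile [array([ 487.7, -210.6], dtype=float32), np.float32(97.4), np.float32(43.8), np.float32(-10.6), array([[ 457.2, -254.4],
       [ 500.3, -262.5],
       [ 518.2, -166.7],
       [ 475.2, -158.7]], dtype=float32)]
[[168, 155, 128], [169, 155, 128], [169, 155, 129], [169, 156, 129], [168, 154, 128]] [[144, 146, 125], [166, 170, 138], [164, 168, 139], [163, 166, 136], [140, 145, 117], [130, 132, 105]]
20 top [586.1 159.2] [336.8 422. ]
20 scene [607.7 122.5] [420.1 519.4]
40 top [580.5 158.1] [331.9 415.9]
40 scene [588.5 131.3] [408.  504.4]
60 top [574.9 156.9] [327.1 409.8]
60 scene [569.3 140.1] [395.9 489.4]
80 top [569.3 155.8] [322.2 403.7]
80 scene [550.1 148.9] [383.7 474.5]
```

View pics/w.png

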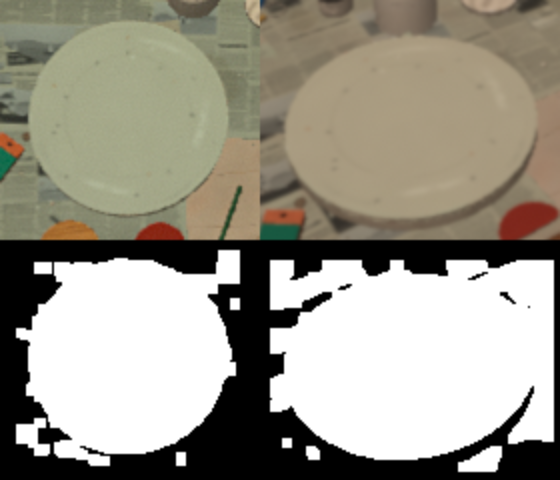

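The wheel's rim is clear in both crops (left from the top camera, right from the scene camera), but the colour mask leaks into the newspaper. I'll segment it with grabCut instead.

```bash
python3 - <<'E'
from h import *
c=cap('top'); q=cap('scene'); out=[]
def disc(k,ctr,ax):
    m=np.full((400,640),cv2.GC_BGD,np.uint8)
    cv2.ellipse(m,ctr,(ax[0]+7,ax[1]+7),0,0,360,cv2.GC_PR_FGD,-1); cv2.ellipse(m,ctr,(ax[0]-6,ax[1]-6),0,0,360,cv2.GC_FGD,-1)
    bd=m==cv2.GC_BGD; ring=cv2.dilate((~bd).astype(np.uint8),np.ones((25,25)))>0
    x,y=np.array(ctr)-np.array(ax)-20; w,h=2*np.array(ax)+40; s=np.s_[y:y+h,x:x+w]
    mm=m[s].copy(); cv2.grabCut(np.ascontiguousarray(k['img'][s]),mm,None,np.zeros((1,65)),np.zeros((1,65)),5,cv2.GC_INIT_WITH_MASK)
    f=((mm&1)*255).astype(np.uint8); f=cv2.morphologyEx(f,cv2.MORPH_OPEN,cv2.getStructuringElement(2,(15,15)))
    P=big(f>0)+[x,y]; e=cv2.fitEllipseAMS(P.astype(np.float32)); print(np.round(e[0]+e[1]+(e[2],),1))
    o=k['img'].copy(); cv2.ellipse(o,e,(255,0,0),1); out.append(cv2.resize(o[s],(380,300))); 
    a=cv2.ellipse2Poly((int(0),0),(1000,1000),0,0,360,3)/1000.; 
    M=cv2.getRotationMatrix2D((0,0),-e[2],1)[:,:2]; return (a*np.array(e[1])/2)@M.T+e[0]
A=disc(c,(294,188),(49,47)); B=disc(q,(286,203),(63,45))
cv2.imwrite('pics/w2.png',np.hstack(out)[:,:,::-1])
for h in(30,45,60):
    for n,k,P in(('top',c,A),('scene',q,B)):
        e=cv2.fitEllipse(onz(k,P,h)[:,:2].astype(np.float32)); print(h,n,np.round(e[0],1),np.round(e[1],1))
E
```

```text
[293.6 188.3  95.7  98.9  76.9]
[284.8 203.1  89.8 125.5  83.4]
30 top [552.2 164.2] [301.9 302.4]
30 scene [555.2 162.1] [302.4 304.3]
45 top [548.4 163.3] [298.6 299.1]
45 scene [541.7 167.9] [295.8 297.6]
60 top [544.5 162.3] [295.3 295.8]
60 scene [528.3 173.8] [289.1 290.9]
```

View pics/w2.png

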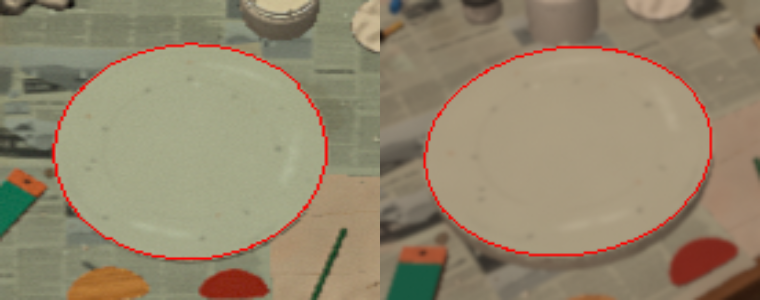

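The two views agree at wheel centre (551, 163.5), z ≈ 35, diameter 300. That matches the given size and is within reach. Next, compute the first approach: behind the tile's -y end, gripper shut, tool y along the board's x.

```bash
cat >> h.py <<'E'
from scipy.spatial.transform import Rotation as Ro
BC=np.array([482.6,-227.9]); BY=-12.2
def b2w(x,y):
    a=np.radians(BY); return BC+np.array([[np.cos(a),-np.sin(a)],[np.sin(a),np.cos(a)]])@[x,y]
def w2b(p):
    a=np.radians(BY); return np.array([[np.cos(a),np.sin(a)],[-np.sin(a),np.cos(a)]])@(np.array(p)[:2]-BC)
def pose():
    s=ctrl.sense(); w,x,y,z=s['ee_rot']; return s,Ro.from_quat([x,y,z,w])
def to(x,y,z,yaw):  # tool x axis angle; -> shift cm, turn deg
    s,R=pose(); T=Ro.from_euler('z',yaw,degrees=True)*Ro.from_euler('x',180,degrees=True)
    print('shift',np.round(R.inv().apply(np.array([x,y,z])-s['eef_pos'])/10,2),'turn',np.round((R.inv()*T).as_rotvec(degrees=True),2))
E
python3 - <<'E'
from h import *
print('tile in board',w2b((487.6,-210.4)),'wheel far'); p=b2w(*(w2b((487.6,-210.4))-[0,78])); print(p)
to(*p,90,90-12.2)
E
```

```text
tile in board [ 1.18889553 18.16140213] wheel far
[ 471.11666588 -286.63843975]
shift [29.55 -5.93 14.12] turn [-1.000e-02 -1.000e-02 -5.151e+01]
```

>>> step_arm:
  increments:
    - [[29.5, -5.9, 10], [0, 0, -51.5], 0]
    - [[29.5, -5.9, 14], [0, 0, -51.5], 0]
    - [[29.5, -5.9, 14], [0, 0, -51.5], 0]
    - [[29.5, -5.9, 14], [0, 0, -51.5], 0]
    - [[29.5, -5.9, 14], [0, 0, -51.5], 0]
    - [[29.5, -5.9, 14], [0, 0, -51.5], 0]
    - [[29.5, -5.9, 14], [0, 0, -51.5], 0]
    - [[29.5, -5.9, 14], [0, 0, -51.5], 0]
  squeeze: 40

```text
time_s: 1.35
eef_pos: [470.3, -288.5, 92.2]
ee_rot: [0.001, 0.779, 0.627, -0.0]
force: [0.3, -1.1, 0.4]
grip_width: -0.001
grip_force: 0.0
```

```bash
python3 - <<'E'
from h import *
c=cap('top','top2.png'); im=c['img']; cv2.imwrite('pics/crop2.png',cv2.resize(im[155:265,365:485],None,fx=5,fy=5,interpolation=cv2.INTER_CUBIC)[:,:,::-1])
s,R=pose(); print(s['time_s'],s['eef_pos'],s['grip_width'],s['force']); print(proj(c,[s['eef_pos']]))
p=b2w(*(w2b((487.6,-210.4))-[0,78])); to(*p,15,77.8); print(w2b(s['eef_pos']))
E
```

```text
1.4 [ 470.23985898 -288.57269777   92.21738174] 0.0035128314019753004 [ 0.34984285 -0.09151449 -0.51893493]
[[448.38887466 205.85783564]]
shift [0.21 0.04 7.72] turn [ 0.07  0.05 -0.15]
[  0.74064722 -61.91446344]
```

View pics/crop2.png

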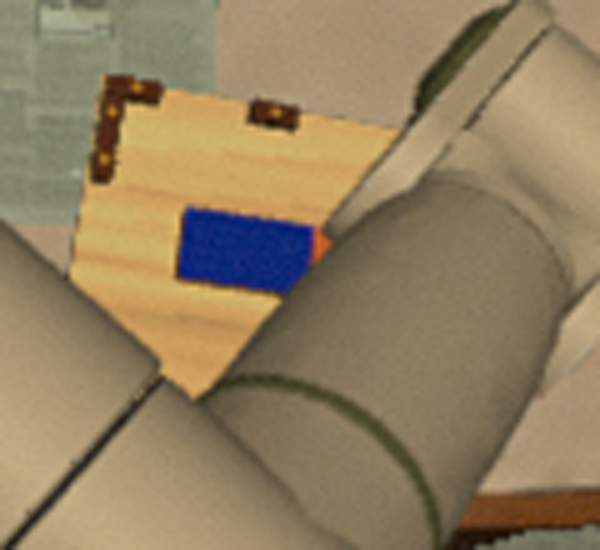

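The top view shows the tile and rails still in place, with the hand hidden above the tile's right end. Descend, then push along +y.

>>> step_arm:
  increments:
    - [[0, 0, 4], [0, 0, 0], 0]
    - [[0, 0, 7], [0, 0, 0], 0]
    - [[0, 0, 7.7], [0, 0, 0], 0]
    - [[0, 0, 7.7], [0, 0, 0], 0]
    - [[1, 0, 7.7], [0, 0, 0], 0]

```text
time_s: 2.02
eef_pos: [473.5, -278.2, 15.7]
ee_rot: [0.001, 0.779, 0.627, 0.0]
force: [-0.0, 0.4, -0.5]
grip_width: 0.004
grip_force: 0.0
```

>>> step_arm:
  increments:
    - [[0.6, 0, 0], [0, 0, 0], 0]
    - [[1.2, 0, 0], [0, 0, 0], 0]
    - [[1.8, 0, 0], [0, 0, 0], 0]
    - [[2.4, 0, 0], [0, 0, 0], 0]
    - [[3, 0, 0], [0, 0, 0], 0]
    - [[3.6, 0, 0], [0, 0, 0], 0]
    - [[4.2, 0, 0], [0, 0, 0], 0]
    - [[4.7, 0, 0], [0, 0, 0], 0]

```text
time_s: 3.02
eef_pos: [483.0, -231.0, 14.3]
ee_rot: [-0.0, 0.778, 0.628, 0.0]
force: [0.0, -0.6, 0.9]
grip_width: 0.003
grip_force: 0.4
```

```bash
cat >> h.py <<'E'
def tile(c,z=27,box=(375,165,470,235)):
    hsv=cv2.cvtColor(c['img'],cv2.COLOR_RGB2HSV).astype(int); m=np.zeros((400,640),bool); x0,y0,x1,y1=box; m[y0:y1,x0:x1]=1
    r=rect(onz(c,big(m&(hsv[:,:,0]>100)&(hsv[:,:,0]<130)&(hsv[:,:,1]>120)),z)); print('blue',np.round(r[0],1),'size',r[1],r[2],'yaw',round(float(r[3]),1)); return r
E
python3 - <<'E'
from h import *
c=cap('top'); s,R=pose(); print(s['time_s'],s['eef_pos'],s['force'],w2b(s['eef_pos']))
cv2.imwrite('pics/crop3.png',cv2.resize(c['img'][155:265,365:485],None,fx=5,fy=5,interpolation=cv2.INTER_CUBIC)[:,:,::-1])
r=tile(c); print('corners board',[np.round(w2b(p),1) for p in r[4]])
E
```

```text
3.075 [ 483.01918756 -230.55974617   14.25077695] [ 0.17232875  0.13850847 -0.11198795] [ 0.9717909  -2.51109346]
blue [ 501.7 -151.4] size 53.493492 43.099323 yaw -12.9
corners board [array([-19.4,  52.4]), array([23.7, 51.8]), array([ 24.4, 105.3]), array([-18.7, 105.8])]
```

View pics/crop3.png

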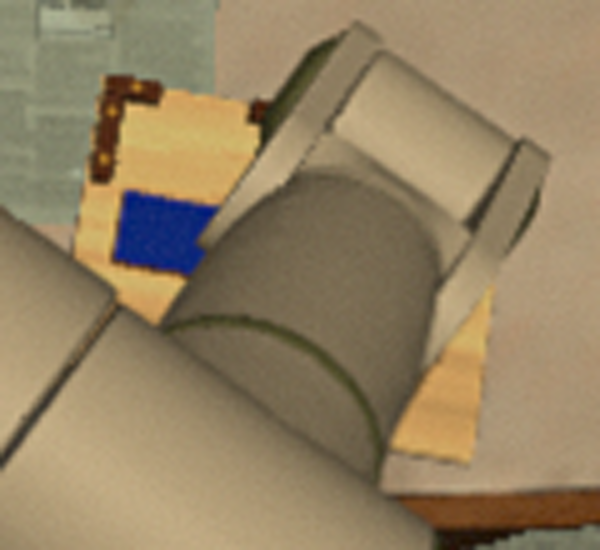

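The picture shows the tile's leading end near the side rail. Measured in the board frame, the tile is at about (2.5, 57) with yaw within 1°. Now go round to its -x side.

>>> step_arm:
  increments:
    - [[-0.8, 0, 0], [0, 0, 0], 0]
    - [[-0.8, 0, -4.5], [0, 0, 0], 0]
    - [[-0.8, -4, -4.5], [0, 0, 0], 0]
    - [[3, -4.8, -4.5], [0, 0, 0], 0]
    - [[5.9, -4.8, -4.5], [0, 0, 0], 0]
    - [[5.9, -4.8, -4.5], [0, 0, 0], 0]
    - [[5.9, -4.8, -0.1], [0, 0, 0], 0]
    - [[5.9, -4.8, -0.1], [0, 0, 0], 0]

```text
time_s: 4.08
eef_pos: [448.3, -164.6, 14.1]
ee_rot: [-0.001, 0.779, 0.628, -0.0]
force: [-0.4, 0.0, 0.6]
grip_width: -0.002
grip_force: 0.0
```

```bash
python3 - <<'E'
from h import *
c=cap('top'); s,R=pose(); print(s['time_s'],s['eef_pos'],s['force'],w2b(s['eef_pos']))
r=tile(c); print('corners board',[np.round(w2b(p),1) for p in r[4]])
E
```

```text
4.125 [ 448.21888419 -164.52765125   14.78751131] [-0.63162481 -0.36900465  0.25512184] [-46.99679775  54.67555863]
blue [ 510.4 -128.8] size 35.15608 7.5021963 yaw 77.7
corners board [array([-11.4,  99.1]), array([23.8, 99. ]), array([ 23.8, 106.5]), array([-11.4, 106.6])]
```

>>> step_arm:
  increments:
    - [[0.2, 1, 0], [0, 0, 0], 0]
    - [[0.2, 2, 0], [0, 0, 0], 0]
    - [[0.2, 2.8, 0], [0, 0, 0], 0]
    - [[0.2, 3.6, 0], [0, 0, 0], 0]
    - [[0.2, 4.4, 0], [0, 0, 0], 0]
    - [[0.2, 5.2, 0], [0, 0, 0], 0]
    - [[0.2, 5.9, 0], [0, 0, 0], 0]
    - [[0.2, 6.4, 0], [0, 0, 0], 0]

```text
time_s: 5.12
eef_pos: [511.8, -175.3, 15.2]
ee_rot: [-0.0, 0.778, 0.628, -0.0]
force: [-1.5, 0.1, 0.2]
grip_width: -0.001
grip_force: 0.4
```

>>> step_arm:
  increments:
    - [[0, 0.2, 0], [0, 0, 0], 0]
    - [[0, 0.4, 0], [0, 0, 0], 0]
    - [[0, 0.6, 0], [0, 0, 0], 0]
    - [[0, 0.6, 0], [0, 0, 0], 0]

```text
time_s: 5.62
eef_pos: [517.5, -176.6, 15.3]
ee_rot: [0.0, 0.778, 0.628, 0.0]
force: [-0.5, -0.7, 0.3]
grip_width: 0.002
grip_force: 0.0
```

```bash
python3 - <<'E'
from h import *
c=cap('top'); s,R=pose(); print(s['time_s'],s['eef_pos'],s['force'],w2b(s['eef_pos']))
r=tile(c); print('corners board',[np.round(w2b(p),1) for p in r[4]])
E
```

```text
5.675 [ 517.38449239 -176.51296308   15.314623  ] [ 0.00768183 -0.36530388 -0.70690315] [23.13956062 57.57733243]
blue [ 580.2 -140.9] size 9.715696 3.0942707 yaw 86.8
corners board [array([ 72.4, 103.3]), array([ 82. , 104.9]), array([ 81.5, 107.9]), array([ 71.9, 106.4])]
```

>>> step_arm:
  increments:
    - [[0, 0.1, 0], [0, 0, 0], 0]
    - [[0, 0.2, 0], [0, 0, 0], 0]
    - [[0, 0.2, 0], [0, 0, 0], 0]

```text
time_s: 6.05
eef_pos: [519.4, -176.9, 15.3]
ee_rot: [0.0, 0.778, 0.628, 0.0]
force: [-0.3, -0.5, 0.5]
grip_width: -0.002
grip_force: 0.1
```

>>> step_arm:
  increments:
    - [[0, 0.1, 0], [0, 0, 0], 0]
    - [[0, 0.15, 0], [0, 0, 0], 0]
    - [[0, 0.15, 0], [0, 0, 0], 0]

```text
time_s: 6.42
eef_pos: [520.4, -177.2, 15.2]
ee_rot: [-0.0, 0.778, 0.628, -0.0]
force: [-3.9, 0.0, 1.3]
grip_width: 0.0
grip_force: 1.9
```

>>> step_arm:
  increments:
    - [[0, 0.1, 0], [0, 0, 0], 0]
    - [[0, 0.1, 0], [0, 0, 0], 0]

```text
time_s: 6.68
eef_pos: [520.5, -177.1, 15.1]
ee_rot: [-0.001, 0.778, 0.628, -0.001]
force: [-9.0, 1.1, 5.0]
grip_width: -0.002
grip_force: 4.5
```

Firm contact with the far rail. Now go to the tile's -y end.

>>> step_arm:
  increments:
    - [[0, -1, 0], [0, 0, 0], 0]
    - [[0, -1, -4.5], [0, 0, 0], 0]
    - [[-4, -1, -4.5], [0, 0, 0], 0]
    - [[-7.2, 2, -4.5], [0, 0, 0], 0]
    - [[-7.2, 3.6, -4.5], [0, 0, 0], 0]
    - [[-7.2, 3.6, -4.5], [0, 0, 0], 0]
    - [[-7.2, 3.6, 0], [0, 0, 0], 0]
    - [[-7.2, 3.6, 0], [0, 0, 0], 0]

```text
time_s: 7.68
eef_pos: [541.0, -254.8, 14.3]
ee_rot: [-0.001, 0.778, 0.628, -0.0]
force: [-1.1, -0.5, -0.1]
grip_width: 0.001
grip_force: 0.0
```

```bash
python3 - <<'E'
from h import *
c=cap('top'); s,R=pose(); print(s['time_s'],s['eef_pos'],s['force'],w2b(s['eef_pos']))
r=tile(c); print('corners board',[np.round(w2b(p),1) for p in r[4]])
E
```

```text
7.725 [ 540.99410141 -254.74855161   14.93605884] [-0.50097611  0.91257191  0.02939998] [ 62.74908756 -13.90207949]
blue [ 558.9 -167.8] size 66.02237 43.852283 yaw -12.2
corners board [array([39.9, 41.9]), array([83.8, 41.9]), array([ 83.8, 107.9]), array([ 39.9, 107.9])]
```

>>> step_arm:
  increments:
    - [[0.5, 0, 0], [0, 0, 0], 0]
    - [[0.9, 0, 0], [0, 0, 0], 0]
    - [[1.2, 0, 0], [0, 0, 0], 0]
    - [[1.4, 0, 0], [0, 0, 0], 0]
    - [[1.6, 0, 0], [0, 0, 0], 0]
    - [[1.6, 0, 0], [0, 0, 0], 0]

```text
time_s: 8.48
eef_pos: [545.1, -239.7, 15.3]
ee_rot: [-0.0, 0.778, 0.628, 0.0]
force: [0.2, -0.0, 0.1]
grip_width: -0.0
grip_force: 0.0
```

>>> step_arm:
  increments:
    - [[0.1, 0, 0], [0, 0, 0], 0]
    - [[0.2, 0, 0], [0, 0, 0], 0]
    - [[0.2, 0, 0], [0, 0, 0], 0]

```text
time_s: 8.85
eef_pos: [545.5, -237.8, 15.3]
ee_rot: [-0.0, 0.778, 0.628, 0.0]
force: [-0.7, 0.5, -0.1]
grip_width: 0.002
grip_force: 0.0
```

>>> step_arm:
  increments:
    - [[0.1, 0, 0], [0, 0, 0], 0]
    - [[0.2, 0, 0], [0, 0, 0], 0]
    - [[0.2, 0, 0], [0, 0, 0], 0]

```text
time_s: 9.22
eef_pos: [545.9, -235.9, 15.3]
ee_rot: [0.0, 0.778, 0.628, -0.0]
force: [-0.3, -0.6, 0.2]
grip_width: 0.001
grip_force: 0.7
```

>>> step_arm:
  increments:
    - [[0.1, 0, 0], [0, 0, 0], 0]
    - [[0.15, 0, 0], [0, 0, 0], 0]
    - [[0.15, 0, 0], [0, 0, 0], 0]

```text
time_s: 9.6
eef_pos: [545.9, -235.8, 15.4]
ee_rot: [0.001, 0.778, 0.628, -0.001]
force: [-3.2, -7.5, -1.6]
grip_width: 0.001
grip_force: 4.5
```

```bash
python3 - <<'E'
from h import *
c=cap('top'); s,R=pose(); print(s['time_s'],s['eef_pos'],s['force'],w2b(s['eef_pos']))
r=tile(c); print('corners board',[np.round(w2b(p),1) for p in r[4]])
E
```

```text
9.65 [ 545.92423247 -235.8768897    15.39993805] [-3.16136015 -9.19044234 -1.01159406] [63.57982591  5.58524175]
blue [ 562.1 -153.5] size 51.938133 44.06106 yaw -12.2
corners board [array([39.9, 63.6]), array([84. , 63.5]), array([ 84. , 115.5]), array([ 39.9, 115.5])]
```

Seated against the side rail too. Next a light confirming nudge in +x at the tile's middle.

>>> step_arm:
  increments:
    - [[-0.8, 0, 0], [0, 0, 0], 0]
    - [[-0.8, 0, -4.5], [0, 0, 0], 0]
    - [[-0.8, -4.6, -4.5], [0, 0, 0], 0]
    - [[3, -4.6, -4.5], [0, 0, 0], 0]
    - [[6.0, -4.6, -4.5], [0, 0, 0], 0]
    - [[6.0, -4.6, -4.5], [0, 0, 0], 0]
    - [[6.0, -4.6, 0], [0, 0, 0], 0]
    - [[6.0, -4.6, 0], [0, 0, 0], 0]

```text
time_s: 10.65
eef_pos: [513.8, -166.8, 14.2]
ee_rot: [-0.001, 0.779, 0.628, -0.0]
force: [0.7, -1.0, 0.4]
grip_width: -0.002
grip_force: 0.0
```

>>> step_arm:
  increments:
    - [[0, 0.3, 0], [0, 0, 0], 0]
    - [[0, 0.6, 0], [0, 0, 0], 0]
    - [[0, 0.75, 0], [0, 0, 0], 0]
    - [[0, 0.85, 0], [0, 0, 0], 0]
    - [[0, 0.9, 0], [0, 0, 0], 0]
    - [[0, 0.9, 0], [0, 0, 0], 0]

```text
time_s: 11.4
eef_pos: [522.4, -167.8, 15.3]
ee_rot: [-0.0, 0.778, 0.628, -0.0]
force: [-4.6, 1.4, 2.7]
grip_width: -0.002
grip_force: 2.0
```

```bash
python3 - <<'E'
from h import *
c=cap('top'); s,R=pose(); print(s['time_s'],s['eef_pos'],s['force'],w2b(s['eef_pos']))
E
```

```text
11.45 [ 522.36441283 -167.86282105   15.28319738] [-3.06460197  0.21346896  2.5724797 ] [26.1790245 67.0844994]
```

>>> step_arm:
  increments:
    - [[0, -1, 0], [0, 0, 0], 0]
    - [[0, -1, -5], [0, 0, 0], 0]
    - [[0, 2, -7], [0, 0, 0], 100]
    - [[-0.1, 3.7, -7], [0, 0, 0], 100]
    - [[-0.1, 3.7, -7], [0, 0, 0], 100]
    - [[-0.1, 3.7, -7], [0, 0, 0], 100]
    - [[-0.1, 3.7, -7], [0, 0, 0], 100]

```text
time_s: 12.32
eef_pos: [558.1, -176.5, 85.1]
ee_rot: [-0.0, 0.778, 0.628, -0.0]
force: [-1.0, -0.7, 0.3]
grip_width: 1.0
grip_force: 0.0
```

```bash
python3 - <<'E'
from h import *
c=cap('top'); q=cap('scene'); s,R=pose(); print(s['time_s'],s['eef_pos'],s['grip_width'],w2b(s['eef_pos']))
r=tile(c); print('corners board',[np.round(w2b(p),1) for p in r[4]])
a=cv2.resize(c['img'][155:265,365:485],(436,400),interpolation=2); x,y=proj(q,[[560,-170,30]])[0].astype(int); print(x,y)
x=max(x,60);b=cv2.resize(q['img'][y-70:y+70,x-60:x+60],(343,400),interpolation=2); cv2.imwrite('pics/c4.png',np.hstack([a,b])[:,:,::-1])
E
```

```text
12.425 [ 558.33728637 -176.64133937   85.23033046] 0.9981442526331479 [63.19460146 66.10619624]Traceback (most recent call last):
  File "<stdin>", line 3, in <module>
  File "h.py", line 37, in tile
    r=rect(onz(c,big(m&(hsv[:,:,0]>100)&(hsv[:,:,0]<130)&(hsv[:,:,1]>120)),z)); print('blue',np.round(r[0],1),'size',r[1],r[2],'yaw',round(float(r[3]),1)); return r
                 ~~~^^^^^^^^^^^^^^^^^^^^^^^^^^^^^^^^^^^^^^^^^^^^^^^^^^^^^^
  File "h.py", line 18, in big
    return max(cs,key=cv2.contourArea).reshape(-1,2)
           ~~~^^^^^^^^^^^^^^^^^^^^^^^^
ValueError: max() iterable argument is empty
```

```bash
python3 - <<'E'
from h import *
q=cap('scene'); x,y=proj(q,[[560,-170,30]])[0].astype(int); print(x,y)
cv2.imwrite('pics/c4.png',cv2.resize(q['img'][y-60:y+60,x-70:x+70],(700,600),interpolation=2)[:,:,::-1])
E
```

```text
390 149
```

View pics/c4.png

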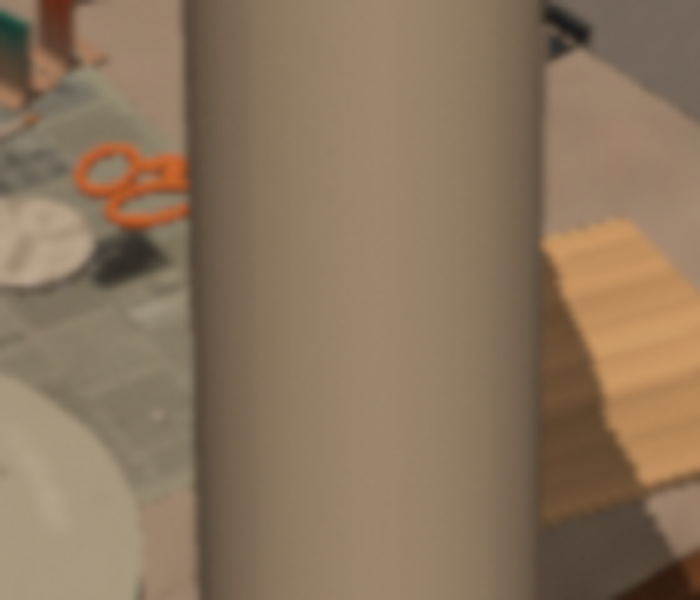

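The arm hides the corner in both views. I'll back the hand off sideways for one check of the seat.

>>> step_arm:
  increments:
    - [[-6, 0, 0], [0, 0, 0], 100]
    - [[-9, 0, 0], [0, 0, 0], 100]
    - [[-9, 0, 0], [0, 0, 0], 100]

```text
time_s: 12.85
eef_pos: [539.0, -266.4, 85.2]
ee_rot: [0.0, 0.779, 0.627, -0.0]
force: [-0.2, 0.8, 0.1]
grip_width: 0.998
grip_force: 0.0
```

```bash
python3 - <<'E'
from h import *
c=cap('top'); s,R=pose(); print(s['time_s'],w2b(s['eef_pos']))
r=tile(c); print('corners board',[np.round(w2b(p),1) for p in r[4]])
cv2.imwrite('pics/c5.png',cv2.resize(c['img'][160:220,370:440],(700,600),interpolation=2)[:,:,::-1])
E
```

```text
12.9 [ 63.30258409 -24.27997538]
blue [ 559.1 -166.7] size 79.05369 44.042213 yaw -12.4
corners board [array([39.7, 36.6]), array([83.7, 36.4]), array([ 84. , 115.5]), array([ 40. , 115.6])]
```

View pics/c5.png

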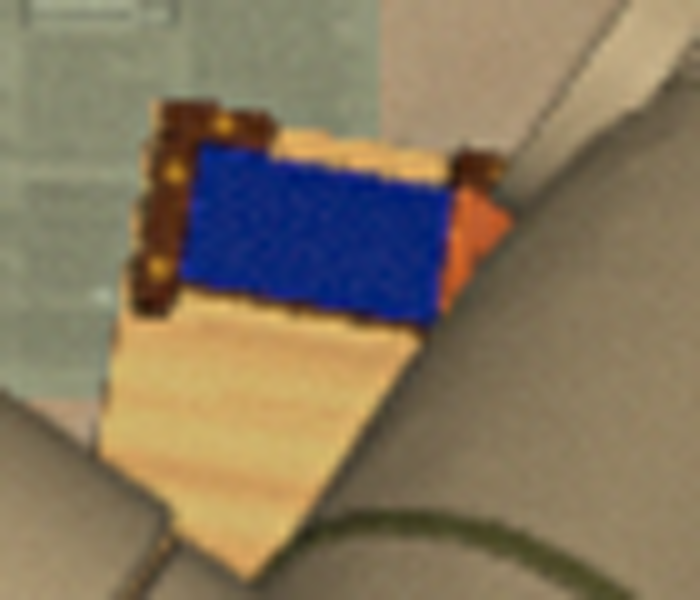

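The tile sits snugly against both rails, with no gap along the side rail (left) or the far rail (top). Go back and grasp it through the gap.

>>> step_arm:
  increments:
    - [[6, 0, 0], [0, 0, 0], 100]
    - [[9, 0, 0], [0, 0, 0], 100]
    - [[9, 0, 2], [0, 0, 0], 100]
    - [[9, 0, 5], [0, 0, 0], 100]
    - [[9, 0, 7], [0, 0, 0], 100]
    - [[9, 0, 7.3], [0, 0, 0], 100]
    - [[9, 0, 7.3], [0, 0, 0], 100]

```text
time_s: 13.78
eef_pos: [559.1, -176.3, 12.9]
ee_rot: [0.0, 0.778, 0.628, 0.0]
force: [0.2, -0.8, 0.9]
grip_width: 1.002
grip_force: 0.0
```

>>> step_arm:
  increments:
    - [[0, 0, 0], [0, 0, 0], 70]
    - [[0, 0, 0], [0, 0, 0], 60]
    - [[0, 0, 0], [0, 0, 0], 50]
    - [[0, 0, 0], [0, 0, 0], 40]
    - [[0, 0, 0], [0, 0, 0], 40]
    - [[0, 0, 0], [0, 0, 0], 40]
  squeeze: 35

```text
time_s: 14.52
eef_pos: [557.2, -176.4, 12.8]
ee_rot: [-0.002, 0.778, 0.628, -0.001]
force: [-10.7, 1.8, 8.4]
grip_width: 0.518
grip_force: 36.8
```

>>> step_arm:
  increments:
    - [[0, -0.2, 0], [0, 0, 0], 40]
    - [[0, -0.2, -0.7], [0, 0, 0], 40]
    - [[0, -0.2, -2], [0, 0, 0], 40]
    - [[0, -0.2, -5], [0, 0, 0], 40]
    - [[0, -0.2, -9], [0, 0, 0], 40]
    - [[0, -0.2, -10], [0, 0, 0], 40]
    - [[0, -0.2, -10], [0, 0, 0], 40]

```text
time_s: 15.4
eef_pos: [556.7, -176.3, 112.4]
ee_rot: [0.0, 0.778, 0.628, 0.0]
force: [0.2, 1.0, -1.8]
grip_width: 0.513
grip_force: 36.0
```

```bash
python3 - <<'E'
from h import *
s,R=pose(); print(s['time_s'],s['eef_pos'],s['force'],s['grip_width'],s['grip_force'])
to(551,163.5,112,77.8); to(551,163.5,60,77.8)
E
```

```text
15.4 [ 556.7480902  -176.33171028  112.43063032] [ 0.22839449  1.01039696 -1.79017026] 0.5128546528581012 36.04727804660797
shift [ 3.309e+01 -7.750e+00  3.000e-02] turn [ 0.03  0.01 -0.01]
shift [33.09 -7.75  5.23] turn [ 0.03  0.01 -0.01]
```

>>> step_arm:
  increments:
    - [[3, -0.7, 0], [0, 0, 0], 40]
    - [[8, -2, 0], [0, 0, 0], 40]
    - [[13, -3.1, 0], [0, 0, 0], 40]
    - [[18, -4.2, 0], [0, 0, 0], 40]
    - [[23, -5.4, 0], [0, 0, 0], 40]
    - [[27.5, -6.5, 0], [0, 0, 0], 40]
    - [[31, -7.3, 0], [0, 0, 0], 40]
    - [[33.1, -7.8, 0], [0, 0, 0], 40]

```text
time_s: 16.4
eef_pos: [549.5, 165.3, 110.5]
ee_rot: [-0.001, 0.778, 0.628, -0.001]
force: [-0.0, 0.0, -0.4]
grip_width: 0.519
grip_force: 36.0
```

>>> step_arm:
  increments:
    - [[0, 0, 0], [0, 0, 0], 40]
    - [[0, 0, 2.5], [0, 0, 0], 40]
    - [[0, 0, 5], [0, 0, 0], 40]
    - [[0, 0, 6.2], [0, 0, 0], 40]
    - [[0, 0, 6.2], [0, 0, 0], 40]

```text
time_s: 17.02
eef_pos: [550.2, 163.1, 49.5]
ee_rot: [-0.0, 0.778, 0.628, -0.001]
force: [-0.4, -0.2, -0.8]
grip_width: 0.513
grip_force: 36.0
```

```bash
python3 - <<'E'
from h import *
c=cap('top'); s,R=pose(); print(s['time_s'],s['eef_pos'],s['force'],s['grip_width'],s['grip_force']); to(551,163.5,42,77.8)
q=cap('scene'); x,y=proj(q,[s['eef_pos']])[0].astype(int); u,v=proj(c,[s['eef_pos']])[0].astype(int)
cv2.imwrite('pics/c6.png',np.hstack([cv2.resize(k['img'][b-60:b+60,a-60:a+60],(400,400),interpolation=2) for k,a,b in((c,u,v),(q,x,y))])[:,:,::-1])
E
```

```text
17.075 [550.71780458 163.30629621  50.45598671] [-0.23635271 -0.40285824 -1.30764743] 0.5180971538031454 35.99692404270172
shift [0.02 0.02 0.85] turn [-0.    0.   -0.04]
```

View pics/c6.png

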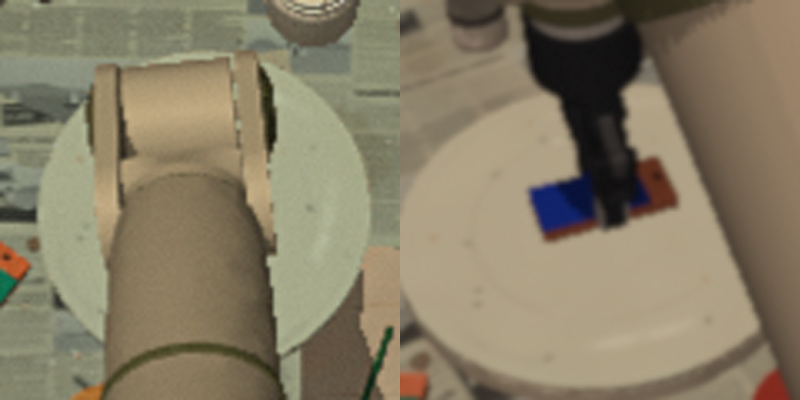

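The tile is held level at its middle, above the wheel's centre. Lower it gently by feel.

>>> step_arm:
  increments:
    - [[0, 0, 0.5], [0, 0, 0], 40]
    - [[0, 0, 0.9], [0, 0, 0], 40]
    - [[0, 0, 1.1], [0, 0, 0], 40]
    - [[0, 0, 1.1], [0, 0, 0], 40]

```text
time_s: 17.62
eef_pos: [550.5, 163.7, 39.6]
ee_rot: [0.0, 0.778, 0.628, -0.0]
force: [-2.3, -0.5, 2.9]
grip_width: 0.517
grip_force: 36.5
```

>>> step_arm:
  increments:
    - [[0, 0, 0.1], [0, 0, 0], 40]
    - [[0, 0, 0.2], [0, 0, 0], 40]
    - [[0, 0, 0.2], [0, 0, 0], 40]

```text
time_s: 18.0
eef_pos: [550.6, 163.7, 39.5]
ee_rot: [0.0, 0.778, 0.628, 0.0]
force: [-8.9, -2.5, 22.4]
grip_width: 0.518
grip_force: 38.6
```

>>> step_arm:
  increments:
    - [[0, 0, 0.1], [0, 0, 0], 40]
    - [[0, 0, 0.15], [0, 0, 0], 40]
    - [[0, 0, 0.15], [0, 0, 0], 40]

```text
time_s: 18.38
eef_pos: [550.6, 163.7, 39.5]
ee_rot: [0.0, 0.778, 0.628, 0.0]
force: [-15.4, -3.5, 35.3]
grip_width: 0.515
grip_force: 40.1
```

Contact. Ease the pressing off, then open gradually.

>>> step_arm:
  increments:
    - [[0, 0, -0.2], [0, 0, 0], 40]
    - [[0, 0, -0.3], [0, 0, 0], 40]
    - [[0, 0, -0.3], [0, 0, 0], 40]

```text
time_s: 18.75
eef_pos: [550.6, 163.8, 39.6]
ee_rot: [0.0, 0.778, 0.628, 0.0]
force: [-4.3, 0.1, 9.4]
grip_width: 0.514
grip_force: 37.2
```

>>> step_arm:
  increments:
    - [[0, 0, 0], [0, 0, 0], 54]
    - [[0, 0, 0], [0, 0, 0], 58]
    - [[0, 0, 0], [0, 0, 0], 70]
    - [[0, 0, 0], [0, 0, 0], 85]
    - [[0, 0, 0], [0, 0, 0], 90]
    - [[0, 0, -3], [0, 0, 0], 90]
    - [[0, 0, -8], [0, 0, 0], 90]
    - [[0, 0, -12], [0, 0, 0], 90]

```text
time_s: 19.75
eef_pos: [550.7, 163.7, 160.7]
ee_rot: [0.0, 0.778, 0.628, 0.0]
force: [1.1, 0.0, -0.3]
grip_width: 0.904
grip_force: 0.0
```

>>> step_arm:
  increments:
    - [[-4, -4, -4], [0, 0, 0], 90]
    - [[-8, -9, -5], [0, 0, 0], 90]
    - [[-12, -12, -5], [0, 0, 0], 90]
    - [[-17, -12, -5], [0, 0, 0], 90]
    - [[-22, -12, -5], [0, 0, 0], 90]
    - [[-26, -12, -5], [0, 0, 0], 90]
    - [[-26, -12, -5], [0, 0, 0], 90]

```text
time_s: 20.62
eef_pos: [377.9, -66.8, 208.9]
ee_rot: [0.0, 0.78, 0.626, 0.0]
force: [-0.7, 0.3, 0.6]
grip_width: 0.897
grip_force: 0.0
```

```bash
python3 - <<'E'
from h import *
c=cap('top'); s,R=pose(); print(s['time_s'],s['eef_pos'],s['force'],s['grip_width'])
r=tile(c,52,(238,135,350,243)); a=np.radians(r[3]); print('tile centre',r[0]-10*np.array([-np.sin(a),np.cos(a)]))
cv2.imwrite('pics/c7.png',cv2.resize(c['img'][130:250,200:350],(750,600),interpolation=2)[:,:,::-1])
E
```

```text
20.675 [378.12112107 -65.64659867 208.87827922] [-0.72556171  0.50100829  0.05034105] 0.8994706022960146
blue [552.8 172.5] size 76.35462 43.351242 yaw -12.2
tile centre [550.7254  162.67519]
```

View pics/c7.png

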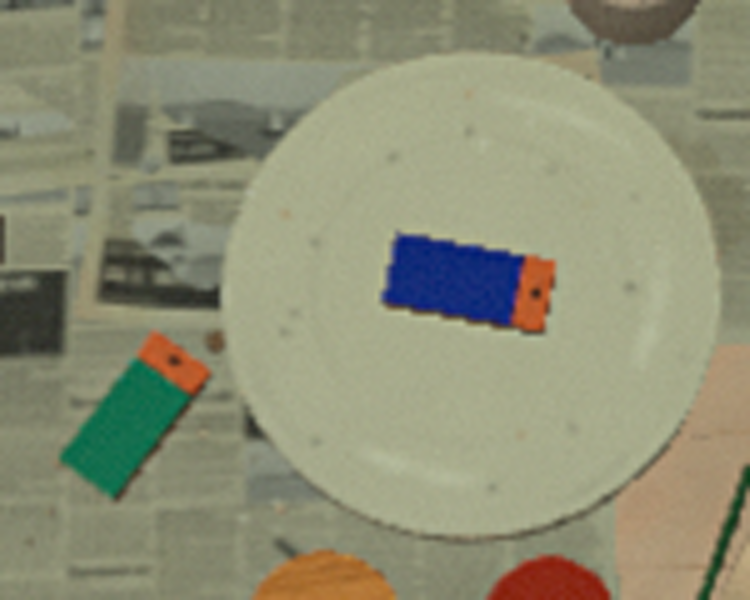

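The blue tile lies flat in the middle of the wheel, about 1 mm off centre. The green tile is where it was and the arm is clear.

```bash
python3 -c "
from h import *
print(ctrl.finish_job())"
```

```text
the job is handed in; nothing more can be done
None
```

The job is handed in at about 21 s: the blue tile was slid snug into the corner against both rails, then set flat about 1 mm from the wheel's measured centre, and the green tile was not touched.

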